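# Honed chisels back into the bench rack by width

### The job

Move the four freshly honed chisels from the grey honing rack into the wooden bench rack, one to a notch and in order of blade width: the narrowest in the leftmost notch, the widest in the rightmost, left being as seen from the robot. Each lies with its handle on the cork pad on the robot's side and its blade level on the front rail between the pegs, and leave the oil bottle and the honing guide where they are.

Things in the scene. Friction and masses are not known exactly. Their poses are not given: they have to be found in the camera images.
- chisel_6: Bench chisel, 6 mm wide blade, ~110 g, lying level in the grey rack, 68 mm from the next. Origin: mid-handle, on the axis, 53 mm above the bench; +x to the cutting edge. Round wooden handle, 26 mm diameter, x -57 to +58 mm; ferrule to +72; blade 5 mm thick, centred on the axis, +84 to +198. Grip from above at x = +45 (near balance; rack 12 mm high there); its rails lie at 0 and +140.
- chisel_15: Bench chisel, 15 mm wide blade, ~140 g, lying level in the grey rack, 68 mm from the next. Origin: mid-handle, on the axis, 53 mm above the bench; +x to the cutting edge. Round wooden handle, 26 mm diameter, x -57 to +58 mm; ferrule to +72; blade 5 mm thick, centred on the axis, +84 to +198. Grip from above at x = +45 (near balance; rack 12 mm high there); its rails lie at 0 and +140.
- chisel_25: Bench chisel, 25 mm wide blade, ~190 g, lying level in the grey rack, 68 mm from the next. Origin: mid-handle, on the axis, 53 mm above the bench; +x to the cutting edge. Round wooden handle, 26 mm diameter, x -57 to +58 mm; ferrule to +72; blade 5 mm thick, centred on the axis, +84 to +198. Grip from above at x = +45 (near balance; rack 12 mm high there); its rails lie at 0 and +140.
- chisel_38: Bench chisel, 38 mm wide blade, ~250 g, lying level in the grey rack, 68 mm from the next. Origin: mid-handle, on the axis, 53 mm above the bench; +x to the cutting edge. Round wooden handle, 26 mm diameter, x -57 to +58 mm; ferrule to +72; blade 5 mm thick, centred on the axis, +84 to +198. Grip from above at x = +45 (near balance; rack 12 mm high there); its rails lie at 0 and +140.
- place_1: Cork pad, 22 x 36 x 3 mm, in the leftmost notch of the wooden rack (fixed). Origin: its underside's centre, 37 mm above the bench; +x along a chisel lying there, to its edge; +y left along the row, 68 mm between places. A chisel lying home has its origin 16 mm straight above, x axes parallel. Notch 36 mm wide; its teeth peak 29 mm over the origin, sloping from 14 mm up.
- place_2: Cork pad, 22 x 36 x 3 mm, in the second from left notch of the wooden rack (fixed). Origin: its underside's centre, 37 mm above the bench; +x along a chisel lying there, to its edge; +y left along the row, 68 mm between places. A chisel lying home has its origin 16 mm straight above, x axes parallel. Notch 36 mm wide; its teeth peak 29 mm over the origin, sloping from 14 mm up.
- place_3: Cork pad in the third from left notch of the wooden rack, otherwise like place_1. At every place the blade rests on a flat front rail, centred 140 mm ahead (+x) of the pad and 13.5 mm higher than the pad's origin, between two 12 mm pegs (56 mm clear) that rise 25 mm over that rail. Between the two rails only a 12 mm high base.
- place_4: Cork pad in the rightmost notch of the wooden rack, otherwise like place_1. At every place the blade rests on a flat front rail, centred 140 mm ahead (+x) of the pad and 13.5 mm higher than the pad's origin, between two 12 mm pegs (56 mm clear) that rise 25 mm over that rail. Between the two rails only a 12 mm high base.
- oil_bottle: Small amber honing-oil bottle, 36 mm diameter, 100 mm tall, standing loose beyond the gap between the racks; origin: centre of its underside. A bystander.
- honing_guide: Metal honing guide (about 35 x 58 x 26 mm) lying loose on the bench between the two racks; origin: centre of its underside. A bystander.

How it is judged:
At the end, for the whole second after the job is handed in: Each chisel rests released in its place (6, 15, 25, 38 mm in place_1 to 4): origin within 25 mm of the pad along the chisel, 11 mm across it, 10 to 22 mm above the pad's origin, within 0.22 rad of the place's x axis, level within 0.09 rad (x of chisel_6 in the frame of place_1 between -0.025 and 0.025 m and y of chisel_6 in the frame of place_1 between -0.011 and 0.011 m and z of chisel_6 in the frame of place_1 between 0.01 and 0.022 m and angle between the x axis of chisel_6 and the x axis of place_1, either way round below 0.22 rad and angle between chisel_6's own x axis and vertical between 1.48 and 1.66 rad and linear speed of each of chisel_6, chisel_15, chisel_25, chisel_38 below 0.02 m/s and angular speed of each of chisel_6, chisel_15, chisel_25, chisel_38 below 0.3 rad/s and x of chisel_15 in the frame of place_2 between -0.025 and 0.025 m and y of chisel_15 in the frame of place_2 between -0.011 and 0.011 m and z of chisel_15 in the frame of place_2 between 0.01 and 0.022 m and angle between the x axis of chisel_15 and the x axis of place_2, either way round below 0.22 rad and angle between chisel_15's own x axis and vertical between 1.48 and 1.66 rad and x of chisel_25 in the frame of place_3 between -0.025 and 0.025 m and y of chisel_25 in the frame of place_3 between -0.011 and 0.011 m and z of chisel_25 in the frame of place_3 between 0.01 and 0.022 m and angle between the x axis of chisel_25 and the x axis of place_3, either way round below 0.22 rad and angle between chisel_25's own x axis and vertical between 1.48 and 1.66 rad and x of chisel_38 in the frame of place_4 between -0.025 and 0.025 m and y of chisel_38 in the frame of place_4 between -0.011 and 0.011 m and z of chisel_38 in the frame of place_4 between 0.01 and 0.022 m and angle between the x axis of chisel_38 and the x axis of place_4, either way round below 0.22 rad and angle between chisel_38's own x axis and vertical between 1.48 and 1.66 rad); the robot touches nothing.
It fails at once if the oil bottle is shifted by more than 30 mm or tipped (distance of oil_bottle from where it was at the start of the episode above 0.03 m or angle between oil_bottle's own z axis and vertical above 0.5 rad).
It fails at once if the honing guide is shifted by more than 30 mm (distance of honing_guide from where it was at the start of the episode above 0.03 m).
It also fails if it takes over 106 s, if anything falls off the work surface, if the arm or the gripper's body presses on something with over 40 N, if the wrist force passes 120 N, or if a joint passes its speed limit or range.

### The arm

A 7-joint arm with a two-finger parallel gripper is mounted at the origin on the work surface. World frame = base frame: x ahead of the robot, y to its left, z up, the work surface at z = 0. Lengths are in m, angles in rad, forces in N, time in s.
With the tool pointing down it reaches from about 0.425 to 0.925 m from the base axis. Payload 6.8 kg.
Tool frame: the origin (TCP) lies at the very end of the fingers, on their centre line; the grasp point (between the pads) lies 19 mm behind it; z points along the fingers, y is the direction in which the jaws open and shut (so a half turn about z gives the same grasp; the last joint's range is limited). The gripper opens to 85 mm and grips with 20 to 120 N. Pads are 22 mm wide; open, the fingers measure 114 mm over their backs; the gripper's body (76 mm by 85 mm) begins 54 mm behind the grasp point. The pads swing forward as they close: fully open they stand 13 mm farther back than shut.
Start: joints at [-1.288, 0.477, 0.022, 1.555, -0.011, 1.109, -0.083], TCP at [0.257, 0.624, 0.231] pointing down, gripper open.
Joint ranges: [-2.96, 2.96], [-0.34, 2.1], [-1.41, 1.46], [0.24, 2.44], [-1.37, 4.51], [0.17, 1.92], [-2.96, 2.96]. Speed limits (rad/s): [2.39, 2.39, 3.14, 3.14, 3.14, 3.14, 3.14].

### API

Orientations are given as a rotation vector (axis times angle).
In Python, from bench import env gives the robot as it stands.
- The arm moves only by the tool jog_arm, never from a script. Its argument "rows" is text: rows parted by semicolons, each of 4 numbers parted by spaces: the shift along the tool's x, y, z in m, then the turn about the tool's z in rad. A call has 1 to 12 rows; each row is the pose to reach, as a shift and turn from the pose commanded when the call began, along the tool's axes at that moment; what a row does not reach only later rows make up. A row lasts 1/10 s, in which the tool goes at most 50 mm and 8.59 degrees, less where a joint would pass 70% of its speed; a pose out of reach is approached as far as the arm can. A call with a gripper value outside its range is refused whole. "fingers" is the finger opening in m, from 0 to 0.0854, set as the call begins (left out, the last holds). The fingers move at their own pace and stop on an object; "squeeze" is the grip in N (left out, the last holds). Time passes only in rows, so rows that repeat a pose let the fingers close. It gives the time, the measured TCP pose, the force and the opening at its end, in the units of the state.
- env.read_state(): the state, without advancing time (a new reading comes with each control period).
- env.snapshot(name): name is "side" or "top"; returns (picture, depth): 480x640x3 uint8, blue, green, red; 480x640 float32, m along the optical axis (not along the pixel's ray), 0 where there is no reading.
- env.camera_params(name): a dict with "fx", "fy", "cx", "cy" (pixels), "origin" and "attitude" of the camera in the world. Camera axes: x right, y down, z forward; pixel columns grow to the right and rows downward; lengths in m; the calibration is good to about 2 mm. A picture is of the moment at which its call begins. camera_params takes no time and is no camera call.
- env.close_job(): hands the job in, once; it reports no verdict.
The state is a dict: "time_s": time; "qpos": joint angles; "dq": joint speeds; "joint_torque": joint torques, N m; "tool_pos": TCP position; "orientation": TCP orientation; "wrist_force": force on the tool from outside, world axes, zero at the start; "torque": the same for the moment, N m; "grip_width": finger opening in m.
Only numpy, scipy, OpenCV 4.12 (cv2) and the standard library are available. Lean on these libraries where they do the work, as an engineer would, in place of code of your own. Each camera call takes 0.05 s, during which the arm holds its last target. There are 200 camera calls.

## Working session

There is one attempt and no reset: what is moved stays moved. The work goes in short steps, Python scripts to look and compute and a tool call to move; the robot and the scene stay as the last step left them, time stands still between calls to the robot, and variables do not carry over. Pictures are saved under pics/ and viewed, about 12 in all and at most 16, crops included, and the job is handed in when it is done.

Besides the shell and the picture viewer there is one more tool, called after "Emit:" as a command line: name --argument value ..., lists and objects as JSON in quotes. jog_arm: Moves the arm, as the interface text tells. Its arguments: {"type":"object","properties":{"rows":{"type":"string"},"fingers":{"type":"number"},"squeeze":{"type":"number"}},"required":["rows"]}

```bash
ls; mkdir -p pics; python3 - <<'E'
from bench import env
import cv2,numpy as np
for n in("top","side"):
    p,d=env.snapshot(n); cv2.imwrite(f"pics/{n}0.png",p); np.savez(f"{n}0.npz",p=p,d=d); print(n,env.camera_params(n))
print(env.read_state())
E
```

```text
pics
top {'fx': 516.9103704408116, 'fy': 516.9103704408116, 'cx': 321.06906146264873, 'cy': 236.08097101903067, 'origin': array([0.41118776, 0.00141131, 1.02502952]), 'attitude': array([-2.14438771,  2.100095  , -0.19197282])}
side {'fx': 512.5793451694689, 'fy': 512.5793451694689, 'cx': 315.6640279265171, 'cy': 232.41294676802343, 'origin': array([ 0.37130516, -0.61405312,  0.69557904]), 'attitude': array([-2.29776989,  0.42722386, -0.15895284])}
{'time_s': 0.1, 'qpos': array([-1.28811581,  0.47770778,  0.02233699,  1.55634095, -0.01148852,
        1.10931398, -0.08311483]), 'dq': array([-0.00057799, -0.00105227, -0.00078159, -0.00332365, -0.0006133 ,
       -0.00104426, -0.00031912]), 'joint_torque': array([ 4.86031466e-03, -5.97761965e+01,  1.61400698e+00, -2.81952685e+01,
        1.28569620e-02,  5.04866344e-03,  2.34519369e-06]), 'tool_pos': array([0.25692134, 0.6236163 , 0.23043422]), 'orientation': array([-6.09876659e-01, -3.08162820e+00,  2.56096685e-03]), 'wrist_force': array([-0.00241234, -0.04782459,  1.06989001]), 'torque': array([ 0.01530977, -0.00852485, -0.01584043]), 'grip_width': 0.08542110310984606}
```

View pics/top0.png

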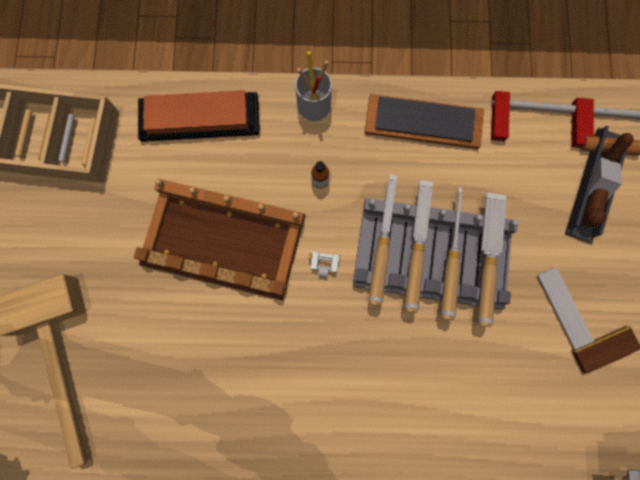

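View pics/side0.png

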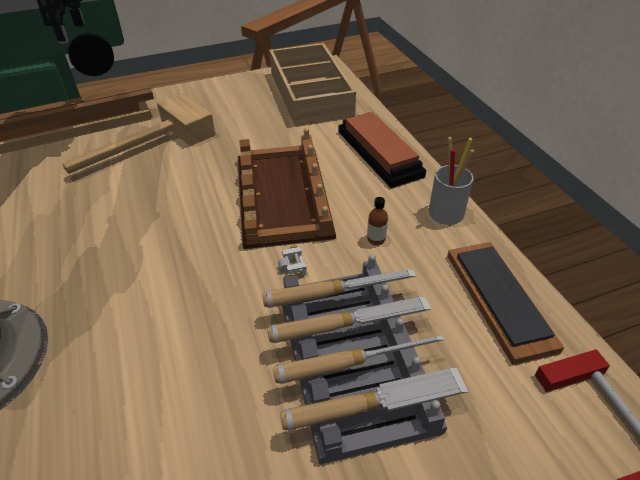

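The top view (up = +x, left = +y) shows the wooden rack around (220,235) and the chisels in the grey rack, handles at about (380,280), (417,280), (452,285) and (487,290). The widths look like 15, 25, 6, 38. The guide is at (325,263) and the bottle at (320,175). Next I'll take metric measurements.

```bash
cat > h.py <<'E'
import numpy as np,cv2
from scipy.spatial.transform import Rotation as R
from bench import env
def cloud(n,d):
    c=env.camera_params(n); v,u=np.mgrid[:480,:640]
    P=np.stack([(u-c['cx'])/c['fx']*d,(v-c['cy'])/c['fy']*d,d],-1)
    return P@R.from_rotvec(c['attitude']).as_matrix().T+c['origin']
def proj(n,p):
    c=env.camera_params(n); q=(np.atleast_2d(p)-c['origin'])@R.from_rotvec(c['attitude']).as_matrix()
    return q[:,:2]/q[:,2:]*c['fx']+[c['cx'],c['cy']]
def load(n,k):
    f=np.load(f"{n}{k}.npz"); return f['p'],f['d']
def ortho(P,p,x0,x1,y0,y1,s=0.0015,zmin=-.01):
    "max-height map; rows: x decreasing, cols: y decreasing"
    H=np.full((int((x1-x0)/s),int((y1-y0)/s)),np.nan)
    for X in P.reshape(-1,3):
        if x0<X[0]<x1 and y0<X[1]<y1:
            i=min(int((x1-X[0])/s),H.shape[0]-1); j=min(int((y1-X[1])/s),H.shape[1]-1)
            H[i,j]=np.nanmax([H[i,j],X[2]])
    return H
E
python3 - <<'E'
from h import *
out=[]
for n in("top","side"):
    p,d=load(n,0); P=cloud(n,d); z=P[...,2]; ok=(d>0)
    b=ok&(abs(z)<.02)&(P[...,0]>.35)&(P[...,0]<.6)&(abs(P[...,1])<.35)
    print(n,"bench z",np.median(z[b]))
    # pegs/teeth of wooden rack
    m=ok&(P[...,1]>.02)&(P[...,1]<.38)&(P[...,0]>.3)&(P[...,0]<.58)&(z>.058)&(z<.1)
    k,l,st,c=cv2.connectedComponentsWithStats(m.astype(np.uint8))
    for i in range(1,k):
        if st[i,4]>4: q=P[l==i]; print(" wood",st[i,4],c[i].round(0),q.mean(0).round(4),q[:,2].max().round(4))
    m=ok&(P[...,1]<-.05)&(P[...,1]>-.42)&(P[...,0]>.22)&(P[...,0]<.62)&(z>.047)&(z<.1)
    k,l,st,c=cv2.connectedComponentsWithStats(m.astype(np.uint8),connectivity=4)
    for i in range(1,k):
        if st[i,4]>60: q=P[l==i]; print(" gray",st[i],q.mean(0).round(4),q[:,2].max().round(4))
    H=np.clip(z/.08,0,1)*255
    out.append(cv2.resize(cv2.applyColorMap(H.astype(np.uint8)[160:330,130:530],cv2.COLORMAP_JET),None,fx=2,fy=2,interpolation=0) if n=="top" else None)
p,_=load("top",0)
crop=cv2.resize(p[160:310,130:530],None,fx=2,fy=2,interpolation=2)
cv2.imwrite("pics/c1.png",np.vstack([out[0][:300],crop]))
E
```

```text
top bench z 0.0003391715980531895
 wood 43 [139. 253.] [0.5514 0.3505 0.0599] 0.0642
 wood 86 [173. 261.] [0.5378 0.2855 0.0618] 0.0663
 wood 92 [207. 270.] [0.5224 0.2199 0.0622] 0.0677
 wood 99 [242. 279.] [0.5077 0.1537 0.0619] 0.0676
 wood 53 [277. 288.] [0.4924 0.0886 0.0602] 0.0641
 gray [ 369  223   22   83 1014] [ 0.5341 -0.1042  0.0616] 0.0693
 gray [ 405  224   24   89 1165] [ 0.5321 -0.1714  0.0609] 0.0698
 gray [ 478  224   40  104 1663] [ 0.5338 -0.3119  0.0592] 0.0744
 gray [ 441  225   20   96 1068] [ 0.5119 -0.2372  0.0614] 0.0695
 gray [356 269  13  14 144] [ 0.5192 -0.0708  0.0559] 0.0635
 gray [389 274  17  14 203] [ 0.5105 -0.1363  0.0578] 0.0698
 gray [424 280  18  14 199] [ 0.5014 -0.2034  0.0578] 0.0688
 gray [461 285  17  14 205] [ 0.493  -0.2703  0.0576] 0.0676
 gray [498 291  14  13 152] [ 0.4842 -0.3365  0.0559] 0.0644
side bench z 0.0009622231745359255
 wood 14 [246. 140.] [0.5567 0.3505 0.0605] 0.0626
 wood 11 [240. 141.] [0.544  0.3515 0.0604] 0.0621
 wood 61 [245. 158.] [0.5365 0.2837 0.0621] 0.0666
 wood 62 [246. 177.] [0.5214 0.217  0.0627] 0.0667
 wood 69 [248. 198.] [0.5068 0.1512 0.0623] 0.0667
 wood 35 [249. 221.] [0.4922 0.0875 0.0607] 0.0635
 gray [ 262  275   98   33 1533] [ 0.5317 -0.1061  0.0599] 0.0683
 gray [ 267  304  112   39 1982] [ 0.5283 -0.1725  0.06  ] 0.0694
 gray [ 273  339  123   45 2124] [ 0.5101 -0.2382  0.0605] 0.0683
 gray [ 280  374  156   57 3664] [ 0.5294 -0.3122  0.0592] 0.0763
 gray [321 425  21  22 324] [ 0.4832 -0.3407  0.056 ] 0.0639
```

View pics/c1.png

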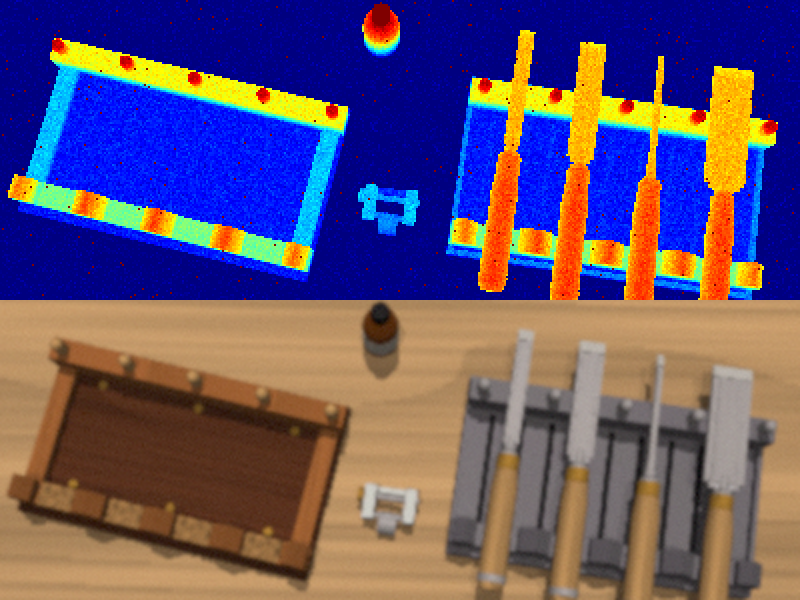

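```bash
cat >> h.py <<'E'
def chisels(P,d,seeds):
    for s in seeds:
        yaw=-.13; o=np.array(s)
        for it in range(4):
            a=np.array([np.cos(yaw),np.sin(yaw)]); n=np.array([-a[1],a[0]])
            q=P[(d>0)&(P[...,2]>.047)&(P[...,2]<.1)]; r=(q[:,:2]-o)
            X=r@a; Y=r@n
            m=(abs(Y)<.025)&(X>-.09)&(X<.23); X=X[m];Y=Y[m];z=q[m,2]
            h=(z>.060)&(abs(Y)<.016)&(X>-.05)&(X<.06)
            b=(X>.10)&(X<.19)&(abs(z-.0555)<.006)
            if 1: b&=~((X>.115)&(X<.165))  # avoid rail/pegs
            A=np.r_[X[h].mean(),Y[h].mean()];B=np.r_[X[b].mean(),Y[b].mean()]
            dy=np.arctan2(*(B-A)[::-1]); off=A[1]-A[0]*np.tan(dy)
            mm=abs(Y)<.014
            lo=np.percentile(X[mm&(z>.055)],.5); hi=np.percentile(X[mm&(z>.05)],99.8)
            if it<3: o=o+n*off+a*((lo+.057)+(hi-.198))/2; yaw+=dy
        w=np.percentile(Y[b],[3,97]); 
        g=o+.045*a
        print("chisel o",o.round(4),"yaw",yaw.round(4),"lo/hi",lo.round(4),hi.round(4),"bladew",(w[1]-w[0]).round(4),"grip",g.round(4),"az",z[h].max().round(4), "zb",np.median(z[b]).round(4))
E
python3 - <<'E'
from h import *
p,d=load("top",0);P=cloud("top",d)
c=env.camera_params
seeds=[P[280,380,:2],P[280,417,:2],P[285,452,:2],P[290,487,:2]]
chisels(P,d,seeds)
# wood rack: fit teeth + pegs
from scipy.optimize import least_squares
for n in("top","side"):
    p,d=load(n,0);P=cloud(n,d);z=P[...,2]
    m=(d>0)&(P[...,1]>.02)&(P[...,1]<.42)&(P[...,0]>.5)&(P[...,0]<.74)&(z>.0665)&(z<.085)
    k,l,st,cc=cv2.connectedComponentsWithStats(m.astype(np.uint8))
    for i in range(1,k):
        if st[i,4]>4: q=P[l==i]; print(n,"peg",st[i,4],q.mean(0).round(4))
    # rail footprint & cork colour printout
for n,px in(("bottle",(175,320)),("guide",(263,325))):
    p,d=load("top",0);print(n,cloud("top",d)[px])
E
```

```text
chisel o [ 0.5212 -0.103 ] yaw -0.1413 lo/hi -0.0569 0.1979 bladew 0.0144 grip [ 0.5657 -0.1094] az 0.0693 zb 0.0552
chisel o [ 0.5094 -0.1692] yaw -0.1312 lo/hi -0.0564 0.1974 bladew 0.024 grip [ 0.554  -0.1751] az 0.0698 zb 0.0554
chisel o [ 0.4971 -0.2363] yaw -0.1256 lo/hi -0.0561 0.1971 bladew 0.0058 grip [ 0.5417 -0.2419] az 0.0695 zb 0.0549
chisel o [ 0.487  -0.3051] yaw -0.1295 lo/hi -0.0567 0.1977 bladew 0.0363 grip [ 0.5316 -0.3109] az 0.0694 zb 0.0553
top peg 29 [0.7173 0.0228 0.07  ]
top peg 33 [0.6882 0.3212 0.0724]
top peg 32 [0.6728 0.255  0.0725]
top peg 33 [0.6582 0.1889 0.0725]
top peg 34 [0.6437 0.1227 0.0719]
top peg 33 [0.629  0.0567 0.0725]
side peg 24 [0.6878 0.3195 0.0723]
side peg 25 [0.6733 0.2541 0.0717]
side peg 29 [0.6586 0.1883 0.0715]
side peg 32 [0.6434 0.1219 0.0716]
side peg 34 [0.6286 0.0554 0.0721]
bottle [0.70878502 0.01229746 0.07146837]
guide [ 5.48420825e-01 -8.06479158e-04 -2.54077880e-05]
```

```bash
cat >> h.py <<'E'
C=np.array([.522,.2192]); PY=-.2215
def place(i): # grip point of place i
    a=np.array([np.cos(PY),np.sin(PY)]); n=np.array([-a[1],a[0]])
    return [*(C+n*(.102-.068*(i-1))+.045*a),PY]
PICK={15:(.5657,-.1094,-.1413),25:(.554,-.1751,-.1312),6:(.5417,-.2419,-.1256),38:(.5316,-.3109,-.1295)}
def plan(*T):
    s=env.read_state(); Rm=R.from_rotvec(s['orientation']).as_matrix(); psi=np.arctan2(Rm[1,0],Rm[0,0])
    print("t",s['time_s'].__round__(2),"pos",s['tool_pos'].round(4),"psi",psi.round(4),"tilt",Rm[:,2].round(4),"F",s['wrist_force'].round(1),"w",round(s['grip_width'],4))
    for x,y,z,yaw in T:
        t=(psi-yaw+np.pi/2)%np.pi-np.pi/2
        print((Rm.T@(np.array([x,y,z])-s['tool_pos'])).round(4),"turn",t.round(4))
E
python3 - <<'E'
from h import *
x,y,w=PICK[6]
plan((.52,.25,.2,w),(x,y,.16,w),(x,y,.034,w))
E
```

```text
t 0.1 pos [0.2569 0.6236 0.2304] psi 2.7508 tilt [-5.0e-04 -1.6e-03 -1.0e+00] F [-0.  -0.   1.1] w 0.0854
[-0.3856 -0.2452  0.0309] turn -0.2652
[-0.593  -0.6917  0.0716] turn -0.2652
[-0.593  -0.6915  0.1976] turn -0.2652
```

Emit:
jog_arm --rows "-0.386 -0.245 0.03 -0.265;-0.386 -0.245 0.03 -0.265;-0.386 -0.245 0.03 -0.265;-0.386 -0.245 0.03 -0.265;-0.386 -0.245 0.03 -0.265;-0.386 -0.245 0.03 -0.265;-0.386 -0.245 0.03 -0.265;-0.386 -0.245 0.03 -0.265;-0.386 -0.245 0.03 -0.265;-0.593 -0.692 0.072 -0.265;-0.593 -0.692 0.072 -0.265;-0.593 -0.692 0.072 -0.265" --fingers 0.05

```text
time_s: 1.3
tool_pos: [0.5234, 0.1058, 0.1886]
orientation: [-0.198, -3.135, 0.0]
wrist_force: [0.8, 0.6, 0.3]
grip_width: 0.0501
```

```bash
python3 - <<'E'
from h import *
x,y,w=PICK[6]
plan((x,y,.16,w),(x,y,.034,w))
E
```

```text
t 1.3 pos [0.5234 0.1058 0.1886] psi 3.0157 tilt [-5.e-04 -2.e-04 -1.e+00] F [0.8 0.6 0.3] w 0.0501
[-0.0619 -0.3427  0.0287] turn -0.0003
[-0.0619 -0.3426  0.1547] turn -0.0003
```

Emit:
jog_arm --rows "-0.062 -0.343 0.028 0;-0.062 -0.343 0.028 0;-0.062 -0.343 0.028 0;-0.062 -0.343 0.028 0;-0.062 -0.343 0.028 0;-0.062 -0.343 0.028 0;-0.062 -0.343 0.028 0;-0.062 -0.343 0.028 0;-0.062 -0.343 0.028 0;-0.062 -0.343 0.028 0"

```text
time_s: 2.3
tool_pos: [0.5423, -0.2384, 0.1607]
orientation: [-0.195, -3.135, -0.002]
wrist_force: [0.0, -0.1, 0.4]
grip_width: 0.0501
```

```bash
python3 - <<'E'
from h import *
x,y,w=PICK[6]
plan((x,y,.16,w),(x,y,.034,w))
E
```

```text
t 2.3 pos [ 0.5423 -0.2384  0.1607] psi 3.0175 tilt [-6.0e-04  1.2e-03 -1.0e+00] F [ 0.  -0.1  0.4] w 0.0501
[ 0.0001 -0.0035  0.0007] turn 0.0015
[ 0.     -0.0037  0.1267] turn 0.0015
```

Emit:
jog_arm --rows "0 0 0 0;0 0 0 0"

```text
time_s: 2.5
tool_pos: [0.5426, -0.2384, 0.1612]
orientation: [0.193, 3.135, 0.001]
wrist_force: [-0.6, 0.4, 0.9]
grip_width: 0.0497
```

```bash
python3 - <<'E'
from h import *
x,y,w=PICK[6]
plan((x,y,.16,w),(x,y,.034,w))
E
```

```text
t 2.5 pos [ 0.5426 -0.2384  0.1612] psi 3.0184 tilt [ 2.e-04  6.e-04 -1.e+00] F [-0.6  0.4  0.9] w 0.0497
[ 0.0005 -0.0036  0.0012] turn 0.0024
[ 0.0005 -0.0036  0.1272] turn 0.0024
```

Emit:
jog_arm --rows "0 -0.004 0.03 0;0 -0.004 0.06 0;0 -0.004 0.085 0;0 -0.004 0.105 0;0 -0.004 0.12 0;0 -0.004 0.129 0;0 -0.004 0.129 0"

```text
time_s: 3.2
tool_pos: [0.5413, -0.2435, 0.0313]
orientation: [-0.196, -3.134, -0.001]
wrist_force: [-0.3, 0.4, 0.3]
grip_width: 0.0498
```

Emit:
jog_arm --rows "0 0 0 0;0 0 0 0;0 0 0 0;0 0 0 0;0 0 0 0;0 0 0 0;0 0 0 0" --fingers 0.015 --squeeze 60

```text
time_s: 3.9
tool_pos: [0.5425, -0.2443, 0.0332]
orientation: [0.198, 3.133, -0.0]
wrist_force: [-1.0, 1.0, 7.0]
grip_width: 0.0246
```

Emit:
jog_arm --rows "0 0 -0.01 0;0 0 -0.03 0;0 0 -0.06 0;0 0 -0.09 0;0 0 -0.12 0;0 0 -0.12 0;0 0 -0.12 0"

```text
time_s: 4.6
tool_pos: [0.5418, -0.2441, 0.1528]
orientation: [0.197, 3.134, -0.0]
wrist_force: [0.5, -0.6, -1.3]
grip_width: 0.0249
```

```bash
python3 - <<'E'
from h import *
x,y,w=PICK[6]; X,Y,W=place(1)
p,d=env.snapshot("side"); cv2.imwrite("pics/s1.png",p)
plan((.49,-.0,.16,w),(X,Y,.16,W),(X,Y,.036,W))
E
```

```text
t 4.65 pos [ 0.541  -0.2438  0.1517] psi 3.0158 tilt [-9.e-04  4.e-04 -1.e+00] F [ 0.7  1.2 -1.8] w 0.0241
[ 0.0812  0.2355 -0.0082] turn -0.0002
[ 0.0224  0.5542 -0.0082] turn 0.0957
[0.0223 0.5541 0.1158] turn 0.0957
```

View pics/s1.png

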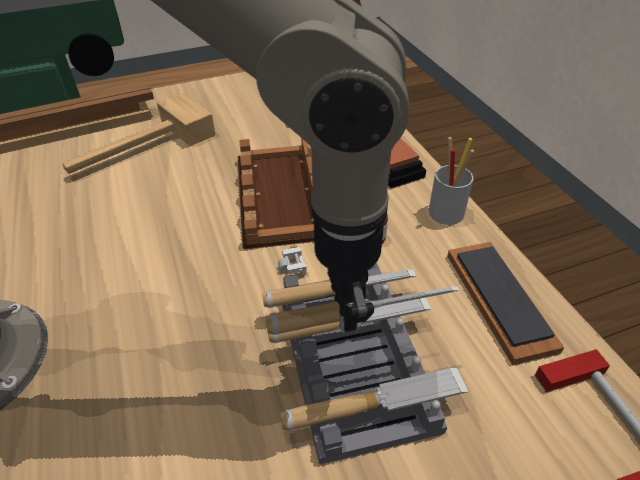

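The chisel is held level, with its blade running to about (455,290). The other three chisels are undisturbed. Next I'll carry it to place_1.

Emit:
jog_arm --rows "0.022 0.554 -0.01 0.096;0.022 0.554 -0.01 0.096;0.022 0.554 -0.01 0.096;0.022 0.554 -0.01 0.096;0.022 0.554 -0.01 0.096;0.022 0.554 -0.01 0.096;0.022 0.554 -0.01 0.096;0.022 0.554 -0.01 0.096;0.022 0.554 -0.01 0.096;0.022 0.554 -0.01 0.096;0.022 0.554 -0.01 0.096;0.022 0.554 -0.01 0.096"

```text
time_s: 5.85
tool_pos: [0.5863, 0.3178, 0.1599]
orientation: [-0.331, -3.121, -0.005]
wrist_force: [-1.2, -0.5, -0.5]
grip_width: 0.0247
```

Emit:
jog_arm --rows "0 0 0 0;0 0 0 0;0 0 0 0;0 0 0 0"

```text
time_s: 6.25
tool_pos: [0.5897, 0.3062, 0.162]
orientation: [-0.352, -3.122, 0.001]
wrist_force: [-0.8, 0.7, -0.9]
grip_width: 0.0245
```

```bash
python3 - <<'E'
from h import *
X,Y,W=place(1)
p,d=env.snapshot("top"); cv2.imwrite("pics/s2.png",p)
p,d=env.snapshot("side"); cv2.imwrite("pics/s2.png",p[80:300,150:550])
plan((X,Y,.16,W),(X,Y,.036,W))
E
```

```text
t 6.35 pos [0.5897 0.3071 0.1622] psi 2.9181 tilt [ 1.e-04 -2.e-04 -1.e+00] F [-0.4  0.4 -1.8] w 0.0245
[0.0017 0.0014 0.0022] turn -0.002
[0.0017 0.0014 0.1262] turn -0.002
```

View pics/s2.png

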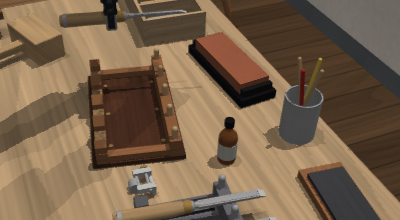

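Emit:
jog_arm --rows "0.002 0.001 0.03 0;0.002 0.001 0.06 0;0.002 0.001 0.08 0;0.002 0.001 0.095 0;0.002 0.001 0.105 0;0.002 0.001 0.115 0;0.002 0.001 0.12 0;0.002 0.001 0.124 0;0.002 0.001 0.126 0;0.002 0.001 0.126 0;0.002 0.001 0.126 0"

```text
time_s: 7.45
tool_pos: [0.5879, 0.3099, 0.0366]
orientation: [0.348, 3.122, 0.001]
wrist_force: [-1.2, 0.0, -1.2]
grip_width: 0.0243
```

```bash
python3 - <<'E'
from h import *
X,Y,W=place(1)
plan((X,Y,.034,W))
E
```

```text
t 7.45 pos [0.5879 0.3099 0.0366] psi 2.9197 tilt [ 7.e-04  4.e-04 -1.e+00] F [-1.2  0.  -1.2] w 0.0243
[-0.0006 -0.0009  0.0026] turn -0.0004
```

Lower 2.5 mm, release, rise.

Emit:
jog_arm --rows "0 0 0.0015 0;0 0 0.0025 0;0 0 0.003 0;0 0 0.003 0"

```text
time_s: 7.85
tool_pos: [0.5877, 0.3098, 0.0334]
orientation: [0.348, 3.122, 0.0]
wrist_force: [-0.2, -0.4, 1.4]
grip_width: 0.0244
```

Emit:
jog_arm --rows "0 0 0 0;0 0 0 0;0 0 0 0;0 0 0 0;0 0 0 0" --fingers 0.05

```text
time_s: 8.35
tool_pos: [0.5877, 0.3098, 0.0331]
orientation: [0.348, 3.122, 0.0]
wrist_force: [0.6, 0.1, 0.2]
grip_width: 0.0501
```

Emit:
jog_arm --rows "0 0 -0.02 0;0 0 -0.05 0;0 0 -0.09 0;0 0 -0.13 0;0 0 -0.13 0"

```text
time_s: 8.85
tool_pos: [0.5912, 0.3114, 0.1697]
orientation: [0.347, 3.114, 0.011]
wrist_force: [1.0, 0.3, 0.6]
grip_width: 0.05
```

```bash
python3 - <<'E'
from h import *
x,y,w=PICK[15]
plan((x,y,.16,w),(x,y,.034,w))
E
```

```text
t 8.85 pos [0.5912 0.3114 0.1697] psi 2.9193 tilt [ 0.0093  0.0059 -0.9999] F [1.  0.3 0.6] w 0.05
[-0.0678 -0.4161  0.007 ] turn -0.081
[-0.0668 -0.4171  0.133 ] turn -0.081
```

Emit:
jog_arm --rows "-0.07 -0.418 0.002 -0.081;-0.07 -0.418 0.002 -0.081;-0.07 -0.418 0.002 -0.081;-0.07 -0.418 0.002 -0.081;-0.07 -0.418 0.002 -0.081;-0.07 -0.418 0.002 -0.081;-0.07 -0.418 0.002 -0.081;-0.07 -0.418 0.002 -0.081;-0.07 -0.418 0.002 -0.081;-0.07 -0.418 0.002 -0.081;-0.07 -0.418 0.002 -0.081;-0.07 -0.418 0.002 -0.081"

```text
time_s: 10.05
tool_pos: [0.5641, -0.1117, 0.1607]
orientation: [-0.218, -3.134, -0.001]
wrist_force: [0.3, -1.0, 1.5]
grip_width: 0.0502
```

Emit:
jog_arm --rows "0 0 0 0;0 0 0 0;0 0 0 0"

```text
time_s: 10.35
tool_pos: [0.5641, -0.1126, 0.1611]
orientation: [-0.219, -3.134, -0.0]
wrist_force: [0.2, 0.2, -0.3]
grip_width: 0.0503
```

```bash
python3 - <<'E'
from h import *
x,y,w=PICK[15]
plan((x,y,.16,w),(x,y,.032,w))
p,d=env.snapshot("top"); cv2.imwrite("pics/s3.png",p)
E
```

```text
t 10.35 pos [ 0.5641 -0.1126  0.1611] psi 3.0021 tilt [-0.e+00  2.e-04 -1.e+00] F [ 0.2  0.2 -0.3] w 0.0503
[-0.0012  0.0034  0.0011] turn 0.0018
[-0.0012  0.0034  0.1291] turn 0.0018
```

View pics/s3.png

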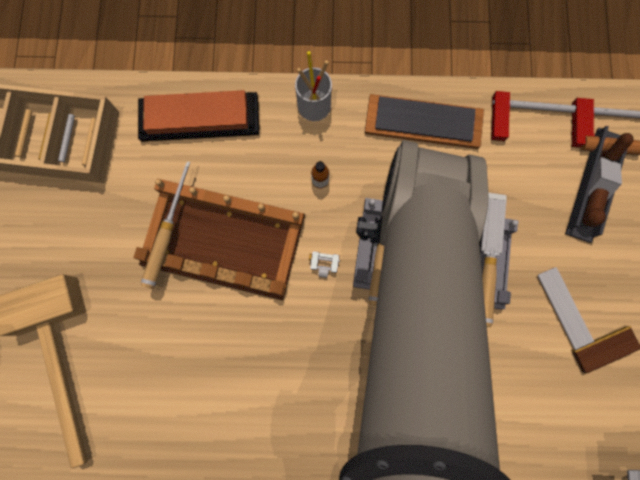

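chisel_6 lies in the leftmost notch, handle at (157,255) and tip at (187,165), and looks seated. On to the 15.

Emit:
jog_arm --rows "-0.001 0.003 0.03 0;-0.001 0.003 0.06 0;-0.001 0.003 0.085 0;-0.001 0.003 0.105 0;-0.001 0.003 0.12 0;-0.001 0.003 0.128 0;-0.001 0.003 0.128 0"

```text
time_s: 11.1
tool_pos: [0.5649, -0.1105, 0.0323]
orientation: [-0.221, -3.132, -0.0]
wrist_force: [0.1, -0.8, 0.3]
grip_width: 0.0503
```

Emit:
jog_arm --rows "0 0 0 0;0 0 0 0;0 0 0 0;0 0 0 0;0 0 0 0;0 0 0 0;0 0 0 0" --fingers 0.015

```text
time_s: 11.8
tool_pos: [0.5663, -0.1107, 0.0343]
orientation: [0.221, 3.132, 0.0]
wrist_force: [-1.3, 0.2, 6.5]
grip_width: 0.0246
```

Emit:
jog_arm --rows "0 0 -0.01 0;0 0 -0.03 0;0 0 -0.06 0;0 0 -0.09 0;0 0 -0.12 0;0 0 -0.128 0;0 0 -0.128 0;0 0 -0.128 0"

```text
time_s: 12.6
tool_pos: [0.5645, -0.1104, 0.1601]
orientation: [-0.221, -3.132, -0.0]
wrist_force: [-0.7, 0.6, -1.5]
grip_width: 0.0243
```

```bash
python3 - <<'E'
from h import *
X,Y,W=place(2)
plan((X,Y,.16,W),(X,Y,.034,W))
E
```

```text
t 12.6 pos [ 0.5645 -0.1104  0.1601] psi 3.0009 tilt [-1.7e-03  3.0e-04 -1.0e+00] F [-0.7  0.6 -1.5] w 0.0243
[4.070e-02 3.506e-01 2.000e-04] turn 0.0808
[0.0405 0.3506 0.1262] turn 0.0808
```

Emit:
jog_arm --rows "0.041 0.351 0 0.081;0.041 0.351 0 0.081;0.041 0.351 0 0.081;0.041 0.351 0 0.081;0.041 0.351 0 0.081;0.041 0.351 0 0.081;0.041 0.351 0 0.081;0.041 0.351 0 0.081;0.041 0.351 0 0.081;0.041 0.351 0 0.081;0.041 0.351 0 0.081;0.041 0.351 0 0.081"

```text
time_s: 13.8
tool_pos: [0.5743, 0.2407, 0.1609]
orientation: [-0.352, -3.122, 0.001]
wrist_force: [0.1, 0.7, -1.7]
grip_width: 0.0242
```

Emit:
jog_arm --rows "0 0 0 0;0 0 0 0;0 0 0 0"

```text
time_s: 14.1
tool_pos: [0.5741, 0.2424, 0.1612]
orientation: [0.348, 3.122, 0.0]
wrist_force: [0.1, 0.6, -1.6]
grip_width: 0.0242
```

```bash
python3 - <<'E'
from h import *
X,Y,W=place(2)
plan((X,Y,.16,W),(X,Y,.034,W))
E
```

```text
t 14.1 pos [0.5741 0.2424 0.1612] psi 2.9194 tilt [ 1.e-04  2.e-04 -1.e+00] F [ 0.1  0.6 -1.6] w 0.0242
[ 0.0007 -0.0001  0.0012] turn -0.0007
[ 7.000e-04 -1.000e-04  1.272e-01] turn -0.0007
```

Emit:
jog_arm --rows "0.001 0 0.03 0;0.001 0 0.06 0;0.001 0 0.08 0;0.001 0 0.095 0;0.001 0 0.105 0;0.001 0 0.115 0;0.001 0 0.12 0;0.001 0 0.124 0;0.001 0 0.126 0;0.001 0 0.127 0;0.001 0 0.127 0"

```text
time_s: 15.2
tool_pos: [0.5734, 0.243, 0.0345]
orientation: [0.348, 3.122, 0.001]
wrist_force: [-0.3, -0.2, -1.9]
grip_width: 0.0242
```

Emit:
jog_arm --rows "0 0 0 0;0 0 0 0;0 0 0 0;0 0 0 0;0 0 0 0" --fingers 0.05

```text
time_s: 15.7
tool_pos: [0.5731, 0.2429, 0.0342]
orientation: [0.348, 3.122, 0.0]
wrist_force: [0.0, -0.6, -1.1]
grip_width: 0.0501
```

Emit:
jog_arm --rows "0 0 -0.02 0;0 0 -0.05 0;0 0 -0.09 0;0 0 -0.12 0;0 0 -0.127 0;0 0 -0.127 0;0 0 -0.127 0"

```text
time_s: 16.4
tool_pos: [0.5723, 0.2427, 0.1599]
orientation: [-0.347, -3.121, 0.001]
wrist_force: [-0.7, 0.4, -0.0]
grip_width: 0.0502
```

```bash
python3 - <<'E'
from h import *
x,y,w=PICK[25]
plan((x,y,.16,w),(x,y,.034,w))
E
```

```text
t 16.4 pos [0.5723 0.2427 0.1599] psi 2.92 tilt [-1.6e-03 -7.0e-04 -1.0e+00] F [-0.7  0.4 -0. ] w 0.0502
[-7.400e-02 -4.116e-01  3.000e-04] turn -0.0904
[-0.0742 -0.4114  0.1263] turn -0.0904
```

Emit:
jog_arm --rows "-0.074 -0.411 0 -0.09;-0.074 -0.411 0 -0.09;-0.074 -0.411 0 -0.09;-0.074 -0.411 0 -0.09;-0.074 -0.411 0 -0.09;-0.074 -0.411 0 -0.09;-0.074 -0.411 0 -0.09;-0.074 -0.411 0 -0.09;-0.074 -0.411 0 -0.09;-0.074 -0.411 0 -0.09;-0.074 -0.411 0 -0.09;-0.074 -0.411 0 -0.09"

```text
time_s: 17.6
tool_pos: [0.5547, -0.1721, 0.1601]
orientation: [-0.203, -3.133, -0.002]
wrist_force: [-1.0, 0.8, 0.9]
grip_width: 0.05
```

Emit:
jog_arm --rows "0 0 0 0;0 0 0 0;0 0 0 0"

```text
time_s: 17.9
tool_pos: [0.555, -0.1735, 0.1611]
orientation: [0.205, 3.135, 0.0]
wrist_force: [0.8, -0.5, 0.8]
grip_width: 0.0498
```

```bash
python3 - <<'E'
from h import *
x,y,w=PICK[25]
plan((x,y,.16,w),(x,y,.032,w))
p,d=env.snapshot("top"); np.savez("top2.npz",p=p,d=d);P=cloud("top",d)
chisels(P,d,[(.5445,.3187),(.5295,.2524)])
E
```

```text
t 17.9 pos [ 0.555  -0.1735  0.1611] psi 3.011 tilt [ 1.e-04  2.e-04 -1.e+00] F [ 0.8 -0.5  0.8] w 0.0498
[ 0.0008 -0.0017  0.0011] turn 0.0006
[ 0.0008 -0.0017  0.1291] turn 0.0006
chisel o [0.543  0.3184] yaw -0.2377 lo/hi -0.0561 0.1971 bladew 0.0065 grip [0.5867 0.3078] az 0.0703 zb 0.0547
chisel o [0.5288 0.2504] yaw -0.221 lo/hi -0.0567 0.1977 bladew 0.0151 grip [0.5727 0.2405] az 0.0698 zb 0.0551
```

chisel_6 and chisel_15 both measure within about 2 mm of their places. Next, chisel_25.

Emit:
jog_arm --rows "0.001 -0.002 0.03 0;0.001 -0.002 0.06 0;0.001 -0.002 0.085 0;0.001 -0.002 0.105 0;0.001 -0.002 0.12 0;0.001 -0.002 0.128 0;0.001 -0.002 0.128 0"

```text
time_s: 18.65
tool_pos: [0.5532, -0.176, 0.0324]
orientation: [-0.207, -3.133, -0.0]
wrist_force: [0.2, 1.3, 0.3]
grip_width: 0.05
```

Emit:
jog_arm --rows "0 0 0 0;0 0 0 0;0 0 0 0;0 0 0 0;0 0 0 0;0 0 0 0;0 0 0 0" --fingers 0.015

```text
time_s: 19.35
tool_pos: [0.5545, -0.1764, 0.0343]
orientation: [0.207, 3.133, -0.0]
wrist_force: [-1.2, 0.5, 6.6]
grip_width: 0.0244
```

Emit:
jog_arm --rows "0 0 -0.01 0;0 0 -0.03 0;0 0 -0.06 0;0 0 -0.09 0;0 0 -0.12 0;0 0 -0.128 0;0 0 -0.128 0;0 0 -0.128 0"

```text
time_s: 20.15
tool_pos: [0.5527, -0.1758, 0.16]
orientation: [-0.207, -3.133, -0.001]
wrist_force: [0.9, 0.1, -2.3]
grip_width: 0.0244
```

```bash
python3 - <<'E'
from h import *
X,Y,W=place(3)
plan((X,Y,.16,W),(X,Y,.034,W))
E
```

```text
t 20.15 pos [ 0.5527 -0.1758  0.16  ] psi 3.0099 tilt [-1.7e-03  5.0e-04 -1.0e+00] F [ 0.9  0.1 -2.3] w 0.0244
[4.050e-02 3.497e-01 2.000e-04] turn 0.0898
[0.0403 0.3496 0.1262] turn 0.0898
```

Emit:
jog_arm --rows "0.041 0.35 0 0.09;0.041 0.35 0 0.09;0.041 0.35 0 0.09;0.041 0.35 0 0.09;0.041 0.35 0 0.09;0.041 0.35 0 0.09;0.041 0.35 0 0.09;0.041 0.35 0 0.09;0.041 0.35 0 0.09;0.041 0.35 0 0.09;0.041 0.35 0 0.09;0.041 0.35 0 0.09"

```text
time_s: 21.35
tool_pos: [0.5591, 0.1743, 0.1609]
orientation: [-0.352, -3.122, 0.001]
wrist_force: [0.2, -0.1, -1.5]
grip_width: 0.0244
```

Emit:
jog_arm --rows "0 0 0 0;0 0 0 0;0 0 0 0"

```text
time_s: 21.65
tool_pos: [0.559, 0.176, 0.1612]
orientation: [0.348, 3.122, 0.0]
wrist_force: [-0.0, -0.2, -1.5]
grip_width: 0.0245
```

```bash
python3 - <<'E'
from h import *
X,Y,W=place(3)
plan((X,Y,.16,W),(X,Y,.034,W))
E
```

```text
t 21.65 pos [0.559  0.176  0.1612] psi 2.9194 tilt [ 1.e-04  1.e-04 -1.e+00] F [-0.  -0.2 -1.5] w 0.0245
[0.0006 0.0001 0.0012] turn -0.0007
[0.0006 0.     0.1272] turn -0.0007
```

Emit:
jog_arm --rows "0.001 0 0.03 0;0.001 0 0.06 0;0.001 0 0.08 0;0.001 0 0.095 0;0.001 0 0.105 0;0.001 0 0.115 0;0.001 0 0.12 0;0.001 0 0.124 0;0.001 0 0.126 0;0.001 0 0.127 0;0.001 0 0.127 0"

```text
time_s: 22.75
tool_pos: [0.5582, 0.1765, 0.0345]
orientation: [0.348, 3.122, 0.001]
wrist_force: [1.5, -0.5, -1.2]
grip_width: 0.0241
```

Emit:
jog_arm --rows "0 0 0 0;0 0 0 0;0 0 0 0;0 0 0 0;0 0 0 0" --fingers 0.05

```text
time_s: 23.25
tool_pos: [0.558, 0.1764, 0.0342]
orientation: [0.348, 3.122, 0.0]
wrist_force: [-0.4, 0.0, -0.3]
grip_width: 0.0501
```

Emit:
jog_arm --rows "0 0 -0.02 0;0 0 -0.05 0;0 0 -0.09 0;0 0 -0.12 0;0 0 -0.127 0;0 0 -0.127 0;0 0 -0.127 0"

```text
time_s: 23.95
tool_pos: [0.5572, 0.1762, 0.16]
orientation: [-0.347, -3.121, 0.001]
wrist_force: [0.4, 0.8, 0.4]
grip_width: 0.0501
```

```bash
python3 - <<'E'
from h import *
x,y,w=PICK[38]
plan((x,y,.16,w),(x,y,.034,w))
E
```

```text
t 23.95 pos [0.5572 0.1762 0.16  ] psi 2.92 tilt [-1.6e-03 -6.0e-04 -1.0e+00] F [0.4 0.8 0.4] w 0.0501
[-8.210e-02 -4.808e-01  3.000e-04] turn -0.0921
[-0.0823 -0.4807  0.1263] turn -0.0921
```

Emit:
jog_arm --rows "-0.082 -0.481 0 -0.092;-0.082 -0.481 0 -0.092;-0.082 -0.481 0 -0.092;-0.082 -0.481 0 -0.092;-0.082 -0.481 0 -0.092;-0.082 -0.481 0 -0.092;-0.082 -0.481 0 -0.092;-0.082 -0.481 0 -0.092;-0.082 -0.481 0 -0.092;-0.082 -0.481 0 -0.092;-0.082 -0.481 0 -0.092;-0.082 -0.481 0 -0.092"

```text
time_s: 25.15
tool_pos: [0.5307, -0.3113, 0.1591]
orientation: [-0.207, -3.131, -0.001]
wrist_force: [0.3, 1.1, 0.3]
grip_width: 0.05
```

Emit:
jog_arm --rows "0 0 0 0;0 0 0 0;0 0 0 0;0 0 0 0"

```text
time_s: 25.55
tool_pos: [0.5325, -0.3099, 0.1611]
orientation: [0.202, 3.135, 0.0]
wrist_force: [0.8, -0.1, 0.2]
grip_width: 0.0502
```

```bash
python3 - <<'E'
from h import *
x,y,w=PICK[38]
plan((x,y,.16,w),(x,y,.032,w))
p,d=env.snapshot("top"); P=cloud("top",d)
chisels(P,d,[(.5145,.186)])
E
```

```text
t 25.55 pos [ 0.5325 -0.3099  0.1611] psi 3.0132 tilt [ 1.e-04  3.e-04 -1.e+00] F [ 0.8 -0.1  0.2] w 0.0502
[ 0.0007 -0.0011  0.0011] turn 0.0011
[ 0.0008 -0.0011  0.1291] turn 0.0011
chisel o [0.5143 0.1834] yaw -0.2107 lo/hi -0.0565 0.1975 bladew 0.0242 grip [0.5583 0.174 ] az 0.0713 zb 0.0551
```

Emit:
jog_arm --rows "0.001 -0.001 0.03 0;0.001 -0.001 0.06 0;0.001 -0.001 0.085 0;0.001 -0.001 0.105 0;0.001 -0.001 0.12 0;0.001 -0.001 0.128 0;0.001 -0.001 0.128 0"

```text
time_s: 26.3
tool_pos: [0.5306, -0.3115, 0.0324]
orientation: [-0.204, -3.134, -0.001]
wrist_force: [-0.4, 0.3, -0.4]
grip_width: 0.05
```

Emit:
jog_arm --rows "0 0 0 0;0 0 0 0;0 0 0 0;0 0 0 0;0 0 0 0;0 0 0 0;0 0 0 0" --fingers 0.015 --squeeze 80

```text
time_s: 27.0
tool_pos: [0.5319, -0.3122, 0.0345]
orientation: [0.203, 3.133, -0.001]
wrist_force: [-1.3, -0.2, 6.5]
grip_width: 0.0238
```

Emit:
jog_arm --rows "0 0 -0.01 0;0 0 -0.03 0;0 0 -0.06 0;0 0 -0.09 0;0 0 -0.12 0;0 0 -0.128 0;0 0 -0.128 0;0 0 -0.128 0"

```text
time_s: 27.8
tool_pos: [0.5301, -0.311, 0.1597]
orientation: [-0.203, -3.133, -0.002]
wrist_force: [-0.0, -0.3, -3.7]
grip_width: 0.0242
```

```bash
python3 - <<'E'
from h import *
X,Y,W=place(4)
plan((X,Y,.16,W),(X,Y,.034,W))
p,d=env.snapshot("side"); cv2.imwrite("pics/s4.png",p)
E
```

```text
t 27.8 pos [ 0.5301 -0.311   0.1597] psi 3.0119 tilt [-0.002   0.0011 -1.    ] F [-0.  -0.3 -3.7] w 0.0242
[4.12e-02 4.19e-01 1.00e-04] turn 0.0918
[0.0409 0.4189 0.1261] turn 0.0918
```

View pics/s4.png

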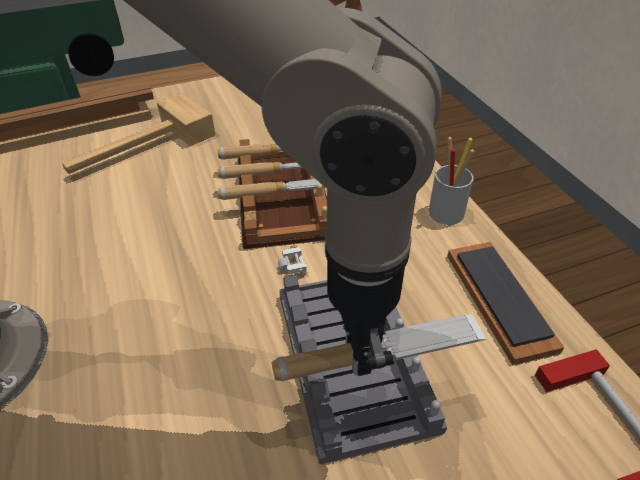

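The 38 is held level in the gripper, blade running to (480,325). The other three lie side by side in the wooden rack, around (265,170).

Emit:
jog_arm --rows "0.041 0.419 0 0.092;0.041 0.419 0 0.092;0.041 0.419 0 0.092;0.041 0.419 0 0.092;0.041 0.419 0 0.092;0.041 0.419 0 0.092;0.041 0.419 0 0.092;0.041 0.419 0 0.092;0.041 0.419 0 0.092;0.041 0.419 0 0.092;0.041 0.419 0 0.092;0.041 0.419 0 0.092"

```text
time_s: 29.05
tool_pos: [0.5441, 0.1071, 0.1602]
orientation: [-0.351, -3.12, 0.003]
wrist_force: [0.2, -0.1, -2.5]
grip_width: 0.0234
```

Emit:
jog_arm --rows "0 0 0 0;0 0 0 0;0 0 0 0;0 0 0 0"

```text
time_s: 29.45
tool_pos: [0.5447, 0.1087, 0.1612]
orientation: [0.349, 3.122, 0.0]
wrist_force: [-0.5, 0.6, -2.4]
grip_width: 0.024
```

```bash
python3 - <<'E'
from h import *
X,Y,W=place(4)
plan((X,Y,.16,W),(X,Y,.034,W))
E
```

```text
t 29.45 pos [0.5447 0.1087 0.1612] psi 2.9192 tilt [ 1.e-04  1.e-04 -1.e+00] F [-0.5  0.6 -2.4] w 0.024
[0.0014 0.0008 0.0012] turn -0.0009
[0.0014 0.0008 0.1272] turn -0.0009
```

Emit:
jog_arm --rows "0.001 0.001 0.03 0;0.001 0.001 0.06 0;0.001 0.001 0.08 0;0.001 0.001 0.095 0;0.001 0.001 0.105 0;0.001 0.001 0.115 0;0.001 0.001 0.12 0;0.001 0.001 0.124 0;0.001 0.001 0.126 0;0.001 0.001 0.127 0;0.001 0.001 0.127 0"

```text
time_s: 30.55
tool_pos: [0.5442, 0.1103, 0.0345]
orientation: [0.348, 3.122, 0.001]
wrist_force: [-0.4, 1.4, -2.9]
grip_width: 0.0241
```

Emit:
jog_arm --rows "0 0 0 0;0 0 0 0;0 0 0 0;0 0 0 0;0 0 0 0" --fingers 0.05

```text
time_s: 31.05
tool_pos: [0.5439, 0.1103, 0.0342]
orientation: [0.348, 3.122, 0.0]
wrist_force: [0.3, -0.1, -0.1]
grip_width: 0.0497
```

Emit:
jog_arm --rows "0 0 -0.02 0;0 0 -0.05 0;0 0 -0.09 0;0 0 -0.12 0;0 0 -0.15 0;0 -0.05 -0.15 0;0 -0.1 -0.15 0;0 -0.15 -0.15 0;0 -0.2 -0.15 0;0 -0.25 -0.15 0;0 -0.3 -0.15 0;0 -0.3 -0.15 0"

```text
time_s: 32.25
tool_pos: [0.4751, -0.1901, 0.1846]
orientation: [0.366, 3.12, -0.005]
wrist_force: [0.1, 0.5, 0.4]
grip_width: 0.0502
```

```bash
python3 - <<'E'
from h import *
plan()
p,d=env.snapshot("top"); cv2.imwrite("pics/t5.png",p);P=cloud("top",d)
chisels(P,d,[place(i)[:2]-.045*np.array([np.cos(PY),np.sin(PY)]) for i in(1,2,3,4)])
for i in(1,2,3,4): print("place",i,(place(i)[:2]-.045*np.array([np.cos(PY),np.sin(PY)])).round(4))
p,d=env.snapshot("side"); cv2.imwrite("pics/s5.png",p)
E
```

```text
t 32.25 pos [ 0.4751 -0.1901  0.1846] psi 2.9083 tilt [ 1.0e-04 -3.1e-03 -1.0e+00] F [0.1 0.5 0.4] w 0.0502
chisel o [0.5428 0.3187] yaw -0.241 lo/hi -0.056 0.1971 bladew 0.0061 grip [0.5865 0.3079] az 0.0713 zb 0.0554
chisel o [0.5284 0.2503] yaw -0.2198 lo/hi -0.0563 0.1973 bladew 0.0147 grip [0.5723 0.2404] az 0.0702 zb 0.0552
chisel o [0.5145 0.1836] yaw -0.2124 lo/hi -0.0566 0.1976 bladew 0.0241 grip [0.5584 0.1741] az 0.0715 zb 0.0551
chisel o [0.4999 0.1176] yaw -0.2098 lo/hi -0.0565 0.1975 bladew 0.0361 grip [0.5439 0.1082] az 0.0709 zb 0.0553
place 1 [0.5444 0.3187]
place 2 [0.5295 0.2524]
place 3 [0.5145 0.186 ]
place 4 [0.4996 0.1197]
```

View pics/t5.png

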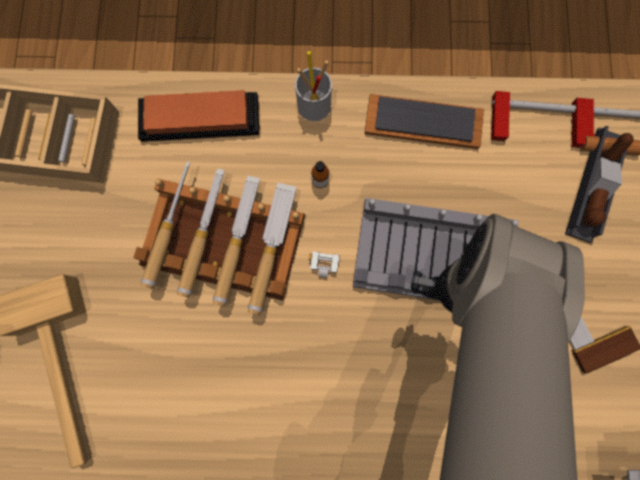

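View pics/s5.png

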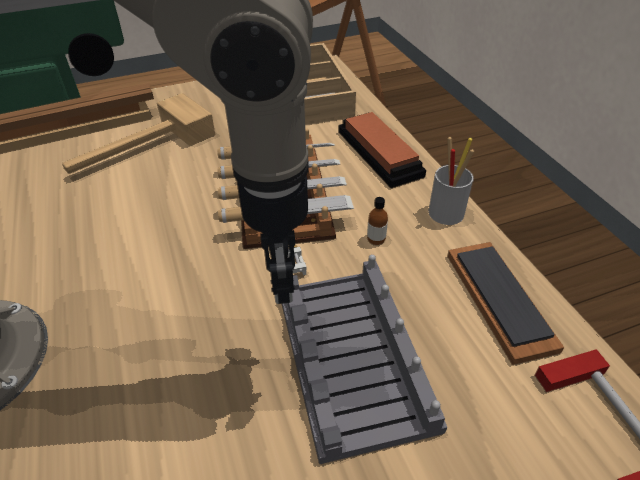

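All four chisels lie in order in the wooden rack, handles at (155,258), (192,270), (230,275) and (265,280). The bottle (320,175) and guide (325,263) are where they were at the start. I'll let the arm settle and hand in.

Emit:
jog_arm --rows "0 0 0 0;0 0 0 0;0 0 0 0;0 0 0 0"

```text
time_s: 32.75
tool_pos: [0.4781, -0.1815, 0.184]
orientation: [-0.345, -3.122, -0.0]
wrist_force: [-0.8, 0.3, 0.2]
grip_width: 0.0499
```

```bash
python3 -c "
from h import *
plan(); print(env.close_job())"
```

```text
t 32.75 pos [ 0.4781 -0.1815  0.184 ] psi 2.9216 tilt [-1.e-04  1.e-04 -1.e+00] F [-0.8  0.3  0.2] w 0.0499
the job is handed in; nothing more can be done
None
```

All four chisels are in the wooden rack in width order: 6, 15, 25 and 38 mm in place_1 to place_4. The job was handed in at about 33 s of the 106 s allowed.

- **Position and angle:** the last top-camera measurement puts each chisel's origin within about 2.5 mm of its pad. Each is within about 0.02 rad of the rack's direction.
- **Level:** the blade tops measured about 55 mm above the bench, which is right for a chisel lying level and home. I did not measure tilt directly.
- **Clearances:** the arm ended clear of everything. In the last pictures the oil bottle and honing guide look unmoved.
- **Forces:** the highest wrist force I saw in the readings was about 7 N.

No check failed or disagreed.

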